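# Hang the mug on the turning stand's empty hook

## Robot

A 7-joint arm with a two-finger parallel gripper is mounted at the origin on a cart in front of the work surface, level with it; the furniture and walls round the work are solid. World frame = base frame: x ahead of the robot, y to its left, z up, the work surface at z = 0. Lengths are in m, angles in degrees, forces in N, time in s.
With the tool pointing down it reaches from about 0.4 to 0.925 m from the base axis. Payload 5.6 kg.
Tool frame: the origin (TCP) lies on the front face of the gripper's body, between the roots of the fingers; the fingertips stand 73 mm ahead of it and the grasp point (between the pads) lies 54 mm ahead of it (manip.grasp_offset is the distance from the TCP to the grasp point, in m); z points along the fingers, y is the line along which they close (so a half turn about z gives the same grasp; the last joint's range is limited). The gripper opens to 85 mm and grips with 20 to 120 N. Pads are 22 mm wide; open, the fingers measure 114 mm over their backs; the gripper's body (76 mm by 85 mm) begins 54 mm behind the grasp point. The pads swing forward as they close: fully open they stand 13 mm farther back than shut.
Start: joints at [65.833, 26.786, -0.665, 91.828, 0.344, 61.387, -3.226], TCP at [0.24, -0.604, 0.304] pointing down, gripper open.
Joint ranges: [-144.91, 144.91], [-17.63, 115.5], [-89.93, 88.59], [15.96, 139.68], [-74.01, 254.01], [8.47, 105.57], [-167.45, 167.45]. Speed limits (degrees/s): [147.25, 147.25, 180, 180, 180, 180, 180].

## Interface

Orientations are given as a 3x3 rotation matrix whose columns are the frame's x, y, z axes.
In Python, from workcell import manip, eyes, finish_job gives the robot as it stands.
- The arm moves only by the shell command python3 -m inch 'ROWS' [OPENING] [FORCE]. ROWS is JSON, a list of rows, each an object with "slide": the shift along the tool's x, y, z as a fraction of full scale, a list of three; "roll": the turn about the tool's z as a fraction of full scale. A call has 1 to 20 rows; each row shifts and turns the commanded pose from where the row before left it, along the tool's axes as they then stand; what a row does not reach is not made up. Full scale, the value 1, is 0.05 m for a shift and 5 degrees for a turn. A row lasts 1/8 s, in which the tool goes at most 62.5 mm and 10.7 degrees, less where a joint would pass 70% of its speed; a pose out of reach is approached as far as the arm can. A call with a number of a shift or a turn outside -1 to 1 is refused whole. A call with a gripper value outside its range is refused whole. OPENING is the opening, from 0 (shut) to 1 (fully open), set as the call begins (- or left out, the last holds). The fingers move at their own pace and stop on an object; FORCE is the grip in N (left out, the last holds). Time passes only in rows, so rows that do not move let the fingers close. It gives the time, the measured TCP pose, the force, the opening and the grip force at its end, in the units of the state.
- manip.sense(): the state, without advancing time (a new reading comes with each control period).
- eyes.get_image(name): name is "scene" or "top"; returns a dict with "pixels" (420x560x3 uint8, blue, green, red), "fov_y" (degrees; the focal length in pixels is half the picture's height over the tangent of half this angle, whatever the lens; pixels are square), "cx", "cy" (the principal point, pixels), "T" (4x4, takes a point from camera to world coordinates). Camera axes: x right, y up, looking along -z (the intrinsics and any distortion apply to the point x, -y, -z); pixel columns grow to the right and rows downward; lengths in m; the calibration is good to about 2 mm. A picture is of the moment at which its call begins. There is no depth.
- finish_job(): hands the job in; it is judged then, once.
The state is a dict: "time": time; "joint_pos": joint angles; "qvel": joint speeds; "effort": joint torques, N m; "tcp_pos": TCP position; "ee_rot": TCP orientation; "ft_force": force on the tool from outside, world axes, zero at the start; "moment": the same for the moment, N m; "width": finger opening in m; "grip_force": force on a finger pad.
Only numpy, scipy, OpenCV 4.12 (cv2) and the standard library are available. Lean on these libraries where they do the work, as an engineer would, in place of code of your own. Each camera call takes 0.05 s, during which the arm holds its last target. There are 200 camera calls.

## Task

Two green mugs already hang on the turning mug stand. Turn its head round until the empty hook points out over the front edge of the worktop, then hang the white mug on that hook by its handle and leave it hanging there on its own. Keep the two green mugs hanging, and leave the other things on the worktop where they are.

Things in the scene. Friction and masses are not known exactly. Their poses are not given: they have to be found in the camera images.
- mug: The only white mug, upright on the worktop: 101 mm tall, body 80 mm across, wall 5 to 10 mm, open top, about 0.29 kg. Origin: on its underside, 20 mm from the body's axis towards the handle. z up the mug, -y from body to handle. Body's axis at y = +20 mm; the handle runs from y = -20 to -60 mm and is 12 mm thick along x (28 mm near the body).
- handle_opening (a point): Centre of the opening of the white mug's handle, 35 mm out along -y and 58 mm up in the mug's frame. The opening goes through along the mug's x and is 28 mm wide (y -49 to -21 mm) and 37 mm high (z 39 to 76 mm). Same axes as the mug.
- stand: Foot and spindle of the steel mug stand, fixed to the worktop: a round foot 156 mm across, and a spindle 15 mm thick. Origin: on the worktop on the spindle's axis; -x points to the front edge of the worktop (towards the robot), z up.
- head (a joint): Turn of the stand's head, rad, anticlockwise from above positive, 0 as found (that direction varies). It turns both ways on a stiff bearing (0.06 Nm) and stays where left. It carries three alike bent-rod hooks 120 degrees apart (green mugs hang on two) and a round knob on top, 23 mm across, up to 263 mm above the worktop.
- empty_hook: The empty hook, part of the turning head. Origin: on the spindle's axis, 205 mm above the worktop; own -x runs outward along the hook, z up. Round rod 8.4 mm thick: its centreline falls from 12 mm up at the hub (r = 13 mm) to 0 at its seat 88 mm out, then turns up to a ball 10 mm across, 113 mm out and 13 mm up.
- hook_seat (a point): Top of the empty hook's rod at its lowest point, 88 mm out from the spindle's axis: where a handle comes to rest. Same axes as the hook.
- hook_tip (a point): Centre of the ball at the empty hook's end, 113 mm out from the spindle's axis and 218 mm above the worktop. Same axes as the hook.
- hung_mug_1: Green mug hanging loose by its handle on the next hook anticlockwise (from above) from the empty one: 96 mm tall, 86 mm across, tilted about 57 degrees, down to 85 mm above the worktop and out to 145 mm from the spindle. Origin: on its underside, 19 mm from its axis towards the handle; z up the mug, -y to the handle.
- hung_mug_2: Green mug like the other, hanging loose on the next hook clockwise from the empty one. Same frame.
- tomato_tin: Low food tin, upright, 75 mm across, 58 mm tall; bystander. Origin: centre of its underside.
- jam_jar: Jam jar with a white lid, upright, 64 mm across, 96 mm tall; bystander. Origin: centre of its underside.
- garlic: Garlic bulb, 60 mm across, 58 mm tall; bystander. Origin: centre of its underside.
- peeler: Vegetable peeler lying flat, 169 x 25 x 12 mm, long along its y; bystander. Origin: centre of its underside.
- teaspoon: Teaspoon lying flat, 138 x 28 x 12 mm, long along its x; bystander. Origin: centre of its underside.

How it is judged:
By the outcome, as a careful person would: the job done as asked, in the order asked, and still so for the second after the job is handed in, with the robot touching nothing.
It also fails if it takes over 70 s, if anything falls off the work surface, if the arm or the gripper's body presses on something with over 40 N, if the wrist force passes 120 N, or if a joint passes its speed limit or range.

## Working session

There is one attempt and no reset: what is moved stays moved. The work goes in short steps, Python scripts to look and compute and a shell command to move; the robot and the scene stay as the last step left them, time stands still between calls to the robot, and variables do not carry over. Pictures are saved under pics/ and viewed, at most 10 in all, crops included, and the job is handed in when it is done.

```bash
ls; mkdir -p pics; python3 - <<'E'
from workcell import manip, eyes
import cv2, numpy as np
s=manip.sense(); print(s)
for n in("scene","top"):
    d=eyes.get_image(n); cv2.imwrite(f"pics/{n}0.png",d["pixels"]); print(n,d["fov_y"],d["cx"],d["cy"],d["T"],[k for k in d])
E
```

```text
pics
{'time': 0.0, 'joint_pos': array([65.83371967, 26.83553902, -0.66451286, 91.88311247,  0.3429155 ,
       61.38755257, -3.22384751]), 'qvel': array([ 0.081221  ,  0.05883995, -0.08960709, -0.06093092,  0.03498972,
        0.06985023, -0.0030361 ]), 'effort': array([ 4.79294631e-04, -5.32386982e+01,  2.13631784e-02, -2.51304424e+01,
        1.14229371e-02,  7.71187304e-03, -1.19427378e-05]), 'tcp_pos': array([ 0.24013955, -0.60352872,  0.3029276 ]), 'ee_rot': array([[ 9.29131549e-01,  3.69748506e-01, -7.78623848e-04],
       [ 3.69749308e-01, -9.29130102e-01,  1.64399369e-03],
       [-1.15578643e-04, -1.81538204e-03, -9.99998346e-01]]), 'ft_force': array([0.30270353, 0.03422877, 0.76414118]), 'moment': array([ 0.03933027,  0.04072835, -0.06389399]), 'grip_force': 0.0, 'width': 0.0855228542913572}
scene 42.30308095322229 281.72463616082587 210.6465057109478 [[ 0.22517508  0.66038311 -0.71637304 -0.69025865]
 [-0.97425159  0.16121581 -0.15761758 -0.25563609]
 [ 0.01140267  0.73341913  0.67968107  1.29374375]
 [ 0.          0.          0.          1.        ]] ['pixels', 'fov_y', 'cx', 'cy', 'T']
top 45.20919982836098 279.94412296274373 212.5621429662711 [[-2.92430375e-01  8.79829110e-01 -3.74680147e-01 -2.81286758e-02]
 [-9.56285786e-01 -2.68474341e-01  1.15926800e-01  1.97958010e-01]
 [ 1.40376762e-03  3.92201817e-01  9.19878125e-01  1.47530667e+00]
 [ 0.00000000e+00  0.00000000e+00  0.00000000e+00  1.00000000e+00]] ['pixels', 'fov_y', 'cx', 'cy', 'T']
```

View pics/scene0.png

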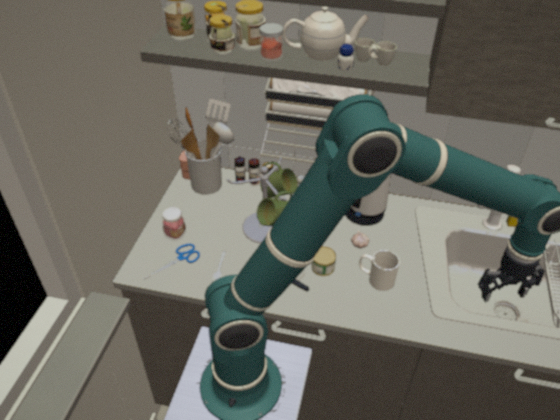

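View pics/top0.png

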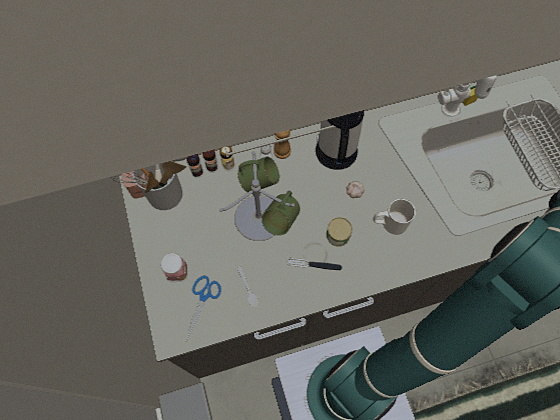

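The scene view is partly blocked by the arm. In the top view the stand foot is near (257,213), the hub near (256,185), the empty hook's tip near (221,209), and the green mugs near (258,173) and (281,213). The white mug is near (399,215), with its handle at (380,217). The hook has to turn anticlockwise.

```bash
cat > h.py <<'E'
import numpy as np, cv2
from workcell import manip, eyes
def ray(d,uv):
    f=d["pixels"].shape[0]/2/np.tan(np.radians(d["fov_y"])/2); T=d["T"]
    v=T[:3,:3]@np.array([(uv[0]-d["cx"])/f,-(uv[1]-d["cy"])/f,-1.]); return T[:3,3],v/np.linalg.norm(v)
def plane(d,uv,z):
    o,v=ray(d,uv); return o+v*(z-o[2])/v[2]
def tri(d1,a,d2,b):
    o1,v1=ray(d1,a);o2,v2=ray(d2,b)
    t=np.linalg.lstsq(np.c_[v1,-v2],o2-o1,rcond=None)[0]
    p,q=o1+v1*t[0],o2+v2*t[1]; return (p+q)/2,np.linalg.norm(p-q)
def proj(d,p):
    f=d["pixels"].shape[0]/2/np.tan(np.radians(d["fov_y"])/2); T=d["T"]
    c=T[:3,:3].T@(np.asarray(p)-T[:3,3]); return np.array([d["cx"]+f*c[0]/-c[2],d["cy"]-f*c[1]/-c[2]])
def crop(d,x0,y0,w,h,k,name):
    cv2.imwrite("pics/"+name,cv2.resize(d["pixels"][y0:y0+h,x0:x0+w],None,fx=k,fy=k,interpolation=cv2.INTER_CUBIC))
E
python3 - <<'E'
from h import *
np.set_printoptions(precision=3,suppress=True)
t=eyes.get_image("top")
print("edge",plane(t,(165,358),0),plane(t,(480,265),0))
print("foot",plane(t,(257,214),0),"hub",plane(t,(256,186),.217),"tip",plane(t,(221,209),.218),"mug top",plane(t,(400,211),.101),"handle",plane(t,(380,218),.07))
a=t["pixels"][140:250,190:310]; b=t["pixels"][180:250,350:430]
c=np.vstack([cv2.resize(a,None,fx=5,fy=5,interpolation=2)])
cv2.imwrite("pics/stand1.png",c)
s=eyes.get_image("scene"); m1=cv2.resize(s["pixels"][230:310,340:420],None,fx=5,fy=5,interpolation=2); m2=cv2.resize(t["pixels"][180:260,350:430],None,fx=5,fy=5,interpolation=2)
cv2.imwrite("pics/mug1.png",np.hstack([m1,m2]))
E
```

```text
edge [0.24  0.454 0.   ] [ 0.229 -0.52   0.   ]
foot [0.589 0.083 0.   ] hub [0.58  0.079 0.217] tip [0.541 0.19  0.218] mug top [ 0.433 -0.317  0.101] handle [ 0.439 -0.263  0.07 ]
```

View pics/stand1.png

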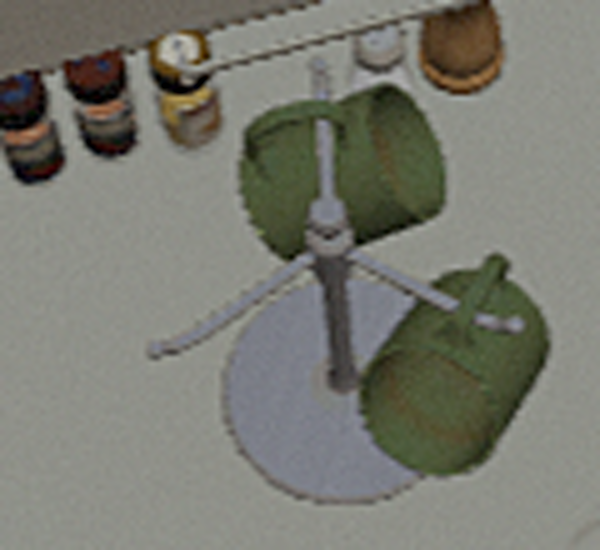

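View pics/mug1.png

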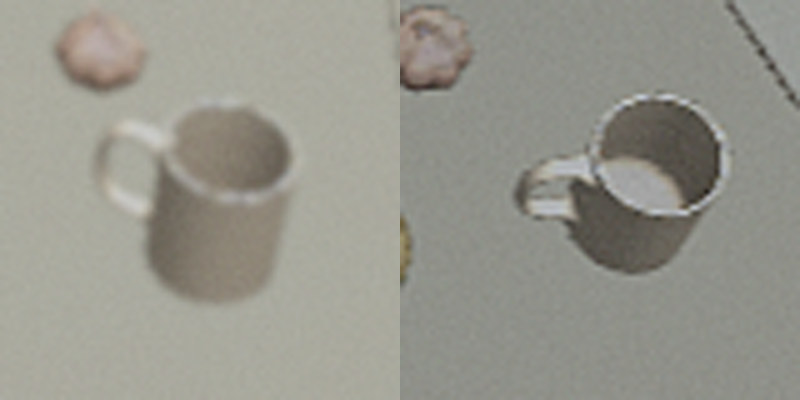

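The first crop shows the knob at about (327,212), the spindle base at (342,385) and the hook tip at (155,349); both green mugs lean clockwise. The second shows the white rim in both views, with the handle pointing left (+y).

```bash
python3 - <<'E'
from h import *
np.set_printoptions(precision=4,suppress=True)
t=eyes.get_image("top"); s=eyes.get_image("scene")
T=lambda x,y,ox,oy:((x+.5)/5-.5+ox,(y+.5)/5-.5+oy)
print("spindle base",plane(t,T(342,385,190,140),0.005))
for z in(.25,.256): print("knob",z,plane(t,T(327,212,190,140),z))
tip=plane(t,T(155,349,190,140),.218);print("tip",tip)
a,b=T(262,154.5,350,180),T(230,151,340,230)
c,e=tri(t,a,s,b);print("rim",c,e,plane(t,a,.101),plane(s,b,.101))
print("handle outer",tri(t,T(520,193,350,180),s,T(97,165,340,230)) if 0 else tri(t,T(120,193,350,180),s,T(97,165,340,230)))
print("handle top bar", tri(t,T(150,172,350,180),s,T(130,128,340,230)))
# foot colour fit: bluish-gray
hsv=cv2.cvtColor(t["pixels"],cv2.COLOR_BGR2HSV); p=t["pixels"].astype(int)
m=((p[...,0]-p[...,1])>6).astype(np.uint8); m[:, :230]=0; m[:,300:]=0; m[:190]=0; m[250:]=0
pts=np.array([plane(t,(x,y),.004)[:2] for y,x in np.argwhere(m)])
print("foot",len(pts),pts.min(0),pts.max(0))
(cx,cy),r=cv2.minEnclosingCircle(pts.astype(np.float32));print(cx,cy,r)
# rim ellipse by mask of bright pixels
for d,n,(x0,y0,x1,y1) in((t,"top",(350,180,430,260)),(s,"scene",(340,230,420,310))):
    g=cv2.cvtColor(d["pixels"],cv2.COLOR_BGR2GRAY)[y0:y1,x0:x1]; print(n,np.percentile(g,[5,50,90,99]))
E
```

```text
spindle base [0.5777 0.083  0.005 ]
knob 0.25 [0.5768 0.0819 0.25  ]
knob 0.256 [0.5739 0.0824 0.256 ]
tip [0.54  0.191 0.218]
rim [ 0.4333 -0.325   0.0987] 0.0009254398471176809 [ 0.4323 -0.3237  0.101 ] [ 0.4315 -0.3253  0.101 ]
handle outer (array([ 0.4513, -0.2503,  0.0476]), np.float64(0.001203053064214631))
handle top bar (array([ 0.4478, -0.2635,  0.0861]), np.float64(0.005525849994659804))
foot 928 [ 0.5035 -0.036 ] [0.6718 0.1582]
0.6003614068031311 0.06456141173839569 0.10153740644454956
top [ 85. 143. 147. 178.]
scene [122. 168. 171. 179.]
```

Measured: spindle at about (0.577, 0.0825) and hook azimuth 109°, so the head needs +71°. The tip radius comes out at 114 mm, which agrees with the text. The mug axis is at (0.4325, -0.3245), rim height 0.099, and the handle sits 14° off +y. I'll go above the knob first.

```bash
python3 -m inch '[{"slide":[0,0,-0.7],"roll":0},{"slide":[0,0,-0.7],"roll":0},{"slide":[0.3,-0.3,0],"roll":0},{"slide":[0.7,-0.65,0],"roll":0},{"slide":[0.7,-0.65,0],"roll":0},{"slide":[0.7,-0.65,0],"roll":0},{"slide":[0.7,-0.65,0],"roll":0},{"slide":[0.7,-0.65,0],"roll":0},{"slide":[0.7,-0.65,0],"roll":0},{"slide":[0.7,-0.65,0],"roll":0},{"slide":[0.7,-0.65,0],"roll":0},{"slide":[0.7,-0.65,0],"roll":0},{"slide":[0.7,-0.65,0],"roll":0},{"slide":[0.7,-0.65,0],"roll":0},{"slide":[0.7,-0.6,0],"roll":0},{"slide":[0.7,-0.6,0],"roll":0},{"slide":[0.7,-0.5,0],"roll":0},{"slide":[0.5,-0.4,0],"roll":0},{"slide":[0,0,0],"roll":0},{"slide":[0,0,0],"roll":0}]' 1 30
python3 - <<'E'
from h import *
np.set_printoptions(precision=4,suppress=True)
s=manip.sense(); print(s["joint_pos"],s["ft_force"]); d=np.array([.577,.0825,.306])-s["tcp_pos"]; print("to go tool units",s["ee_rot"].T@d/.05)
t=eyes.get_image("top"); c=eyes.get_image("scene")
a=cv2.resize(t["pixels"][110:260,170:320],None,fx=2.6,fy=2.6,interpolation=2);b=cv2.resize(c["pixels"][130:280,190:340],None,fx=2.6,fy=2.6,interpolation=2)
cv2.imwrite("pics/above.png",np.hstack([a,b]))
E
```

```text
time: 2.8
tcp_pos: [0.5559, 0.0349, 0.3736]
ee_rot: [[0.929, 0.369, -0.001], [0.369, -0.929, -0.001], [-0.001, 0.0, -1.0]]
ft_force: [-0.2, -0.6, 0.0]
width: 0.0856
grip_force: 0.0
[ 15.0006  16.5723 -26.8567  99.0922   8.1239  66.3039 -82.5182] [-0.2363 -0.6381  0.0482]
to go tool units [ 0.7442 -0.7301  1.3507]
```

View pics/above.png

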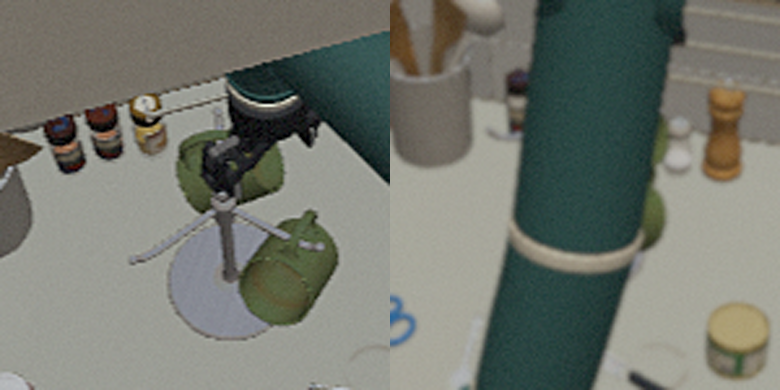

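The gripper is next to the knob, short of the axis by about 37 mm along both tool x and -y, and the arm blocks the scene camera. Base and knob rays agree on the axis, so I'll align and descend.

```bash
python3 -m inch '[{"slide":[0.37,-0.36,0],"roll":0},{"slide":[0.37,-0.37,0],"roll":0},{"slide":[0,0,0],"roll":0},{"slide":[0,0,0],"roll":0}]'
python3 - <<'E'
from h import *
s=manip.sense(); d=np.array([.577,.0825,.306])-s["tcp_pos"]; print("to go tool units",s["ee_rot"].T@d/.05)
E
```

```text
time: 3.4
tcp_pos: [0.5769, 0.0817, 0.3738]
ee_rot: [[0.93, 0.368, -0.0], [0.368, -0.93, -0.001], [-0.001, 0.001, -1.0]]
ft_force: [-1.1, 0.7, 0.5]
width: 0.0852
grip_force: 0.0
to go tool units [ 0.00859467 -0.01513765  1.356548  ]
```

```bash
python3 -m inch '[{"slide":[0,0,0.34],"roll":0},{"slide":[0,0,0.34],"roll":0},{"slide":[0,0,0.34],"roll":0},{"slide":[0,0,0.34],"roll":0},{"slide":[0,0,0],"roll":0}]' 1
python3 -m inch '[{"slide":[0,0,0],"roll":0},{"slide":[0,0,0],"roll":0},{"slide":[0,0,0],"roll":0},{"slide":[0,0,0],"roll":0},{"slide":[0,0,0],"roll":0},{"slide":[0,0,0],"roll":0},{"slide":[0,0,0],"roll":0},{"slide":[0,0,0],"roll":0}]' 0 30
```

```text
time: 4.03
tcp_pos: [0.5763, 0.083, 0.3038]
ee_rot: [[0.929, 0.37, -0.004], [0.37, -0.929, -0.0], [-0.003, -0.001, -1.0]]
ft_force: [-0.0, 0.2, 0.3]
width: 0.0849
grip_force: 0.0
time: 5.03
tcp_pos: [0.5774, 0.083, 0.3064]
ee_rot: [[0.929, 0.37, 0.001], [0.37, -0.929, -0.0], [0.001, 0.001, -1.0]]
ft_force: [1.3, -1.1, 5.7]
width: 0.0201
grip_force: 29.4
```

The knob is gripped (20 mm). I'll turn the head 71° anticlockwise, which is negative roll.

```bash
python3 -m inch '[{"slide":[0,0,0],"roll":-0.2},{"slide":[0,0,0],"roll":-0.4},{"slide":[0,0,0],"roll":-0.5},{"slide":[0,0,0],"roll":-0.5},{"slide":[0,0,0],"roll":-0.5},{"slide":[0,0,0],"roll":-0.5},{"slide":[0,0,0],"roll":-0.5},{"slide":[0,0,0],"roll":-0.5},{"slide":[0,0,0],"roll":-0.5},{"slide":[0,0,0],"roll":-0.5},{"slide":[0,0,0],"roll":-0.5},{"slide":[0,0,0],"roll":-0.5},{"slide":[0,0,0],"roll":-0.5},{"slide":[0,0,0],"roll":-0.5},{"slide":[0,0,0],"roll":-0.5},{"slide":[0,0,0],"roll":-0.5},{"slide":[0,0,0],"roll":-0.5},{"slide":[0,0,0],"roll":-0.5},{"slide":[0,0,0],"roll":-0.5},{"slide":[0,0,0],"roll":-0.5}]' - 40
python3 -m inch '[{"slide":[0,0,0],"roll":-0.5},{"slide":[0,0,0],"roll":-0.5},{"slide":[0,0,0],"roll":-0.5},{"slide":[0,0,0],"roll":-0.5},{"slide":[0,0,0],"roll":-0.5},{"slide":[0,0,0],"roll":-0.5},{"slide":[0,0,0],"roll":-0.5},{"slide":[0,0,0],"roll":-0.5},{"slide":[0,0,0],"roll":-0.4},{"slide":[0,0,0],"roll":-0.2},{"slide":[0,0,0],"roll":0},{"slide":[0,0,0],"roll":0},{"slide":[0,0,0],"roll":0}]'
python3 - <<'E'
from h import *
s=manip.sense(); print(s["joint_pos"])
t=eyes.get_image("top"); c=eyes.get_image("scene")
for p in([.577-.113,.0825,.218],[.577-.088,.0825,.205]): print(proj(t,p),proj(c,p))
a=cv2.resize(t["pixels"][110:260,170:320],None,fx=4,fy=4,interpolation=2)
cv2.imwrite("pics/turned.png",a)
E
```

```text
time: 7.52
tcp_pos: [0.5757, 0.0848, 0.3064]
ee_rot: [[0.345, 0.939, -0.003], [0.939, -0.345, 0.001], [-0.0, -0.003, -1.0]]
ft_force: [-6.7, 1.5, 8.0]
width: 0.0194
grip_force: 39.2
time: 9.15
tcp_pos: [0.5746, 0.085, 0.3064]
ee_rot: [[-0.049, 0.999, -0.006], [0.999, 0.049, 0.0], [0.001, -0.006, -1.0]]
ft_force: [-10.9, -0.4, 11.5]
width: 0.0197
grip_force: 39.4
[ 20.19813106  26.45347742 -41.83062388  99.41251884  19.52256119
  61.99007339 -25.26838492]
[266.80997519 223.41108702] [254.17542673 201.28394553]
[264.32645581 217.04771891] [256.44138356 199.12562393]
```

View pics/turned.png

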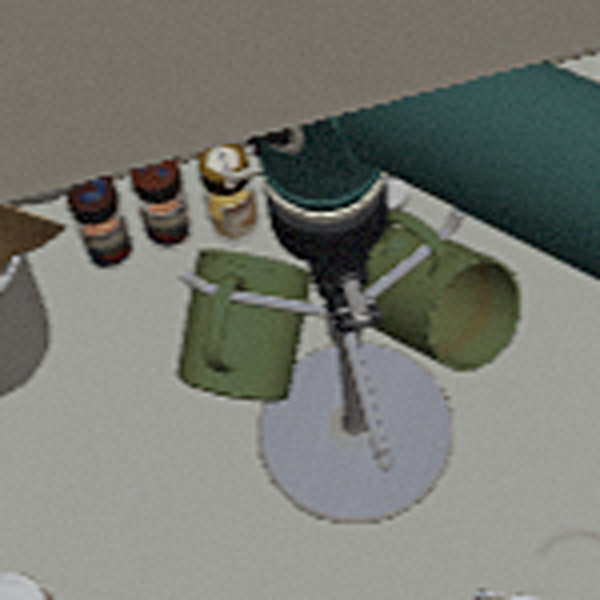

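The hook now points forward, with its tip at about (266, 225) in full-image pixels, and both green mugs still hang. I'll compute the angle before letting go.

```bash
python3 - <<'E'
from h import *
t=eyes.get_image("top")
p=plane(t,(266,225),.218); h=plane(t,(170+346/4,110+322/4),.217); b=plane(t,(170+352/4,110+425/4),.005)
print(p,h,b)
for c in([.577,.0825],h[:2],b[:2]): v=p[:2]-c; print(np.linalg.norm(v),np.degrees(np.arctan2(v[1],v[0])))
E
```

```text
[0.46023108 0.08587474 0.218     ] [0.56668629 0.08196468 0.217     ] [0.57887014 0.08266944 0.005     ]
0.11681767891380909 178.3445545228398
0.10652699183341202 177.89649118747639
0.11868235398872648 178.45240364512222
```

178.4° is good. Release, lift, and travel to above the mug's front wall.

```bash
python3 -m inch '[{"slide":[0,0,0],"roll":0},{"slide":[0,0,0],"roll":0},{"slide":[0,0,0],"roll":0},{"slide":[0,0,0],"roll":0},{"slide":[0,0,0],"roll":0},{"slide":[0,0,-0.3],"roll":0},{"slide":[0,0,-0.5],"roll":0},{"slide":[0,0,-0.5],"roll":0},{"slide":[0,0,-0.2],"roll":0},{"slide":[0,0,0],"roll":0}]' 1
python3 -m inch '[{"slide":[-0.3,-0.15,0],"roll":0.2},{"slide":[-0.6,-0.4,0],"roll":0},{"slide":[-0.7,-0.4,0],"roll":0},{"slide":[-0.7,-0.4,0],"roll":0},{"slide":[-0.7,-0.4,0],"roll":0},{"slide":[-0.7,-0.4,0],"roll":0},{"slide":[-0.7,-0.4,0],"roll":0},{"slide":[-0.7,-0.4,0],"roll":0},{"slide":[-0.7,-0.4,0],"roll":0},{"slide":[-0.7,-0.3,0],"roll":0},{"slide":[-0.7,-0.2,0],"roll":0},{"slide":[-0.5,0,0],"roll":0},{"slide":[0,0,0],"roll":0.5},{"slide":[0,0,0],"roll":0.8},{"slide":[0,0,0],"roll":0.8},{"slide":[0,0,0],"roll":0.8},{"slide":[0,0,0],"roll":0.3},{"slide":[0,0,0],"roll":0},{"slide":[0,0,0],"roll":0}]'
python3 - <<'E'
from h import *
s=manip.sense(); print(s["joint_pos"])
R=s["ee_rot"]; print("to go tool units",R.T@(np.array([.397,-.3157,.141])-s["tcp_pos"])/.05, "yaw y", np.degrees(np.arctan2(R[1,1],R[0,1])))
t=eyes.get_image("top"); c=eyes.get_image("scene")
a=cv2.resize(c["pixels"][130:280,190:340],None,fx=4,fy=4,interpolation=2)
cv2.imwrite("pics/scene2.png",np.hstack([a[:, :], cv2.resize(c["pixels"],(200,150)).repeat(1,0) if 0 else a[:, :0]]))
E
```

```text
time: 10.55
tcp_pos: [0.5773, 0.0834, 0.3816]
ee_rot: [[-0.047, 0.999, 0.001], [0.999, 0.047, -0.0], [-0.0, 0.001, -1.0]]
ft_force: [-0.6, -0.0, -1.2]
width: 0.0853
grip_force: 0.0
time: 12.92
tcp_pos: [0.3964, -0.3074, 0.3808]
ee_rot: [[0.246, 0.969, -0.0], [0.969, -0.246, 0.0], [0.0, -0.0, -1.0]]
ft_force: [0.1, 0.8, 0.3]
width: 0.0858
grip_force: 0.0
[ 60.98580901  10.61203166 -30.39300015 105.43709515   5.87137955
  65.50615217  14.32017482]
to go tool units [-0.15936899  0.05311619  4.7954975 ] yaw y -14.25991953023243
```

View pics/scene2.png

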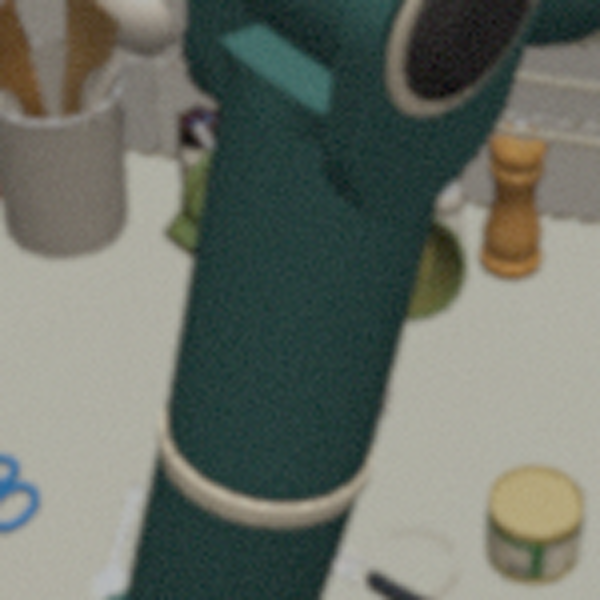

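The arm blocks the stand in the scene view; the tin and peeler are untouched. Now descend onto the mug's wall and grip.

```bash
python3 -m inch '[{"slide":[-0.16,0.05,0.3],"roll":0},{"slide":[0,0,0.6],"roll":0},{"slide":[0,0,0.6],"roll":0},{"slide":[0,0,0.6],"roll":0},{"slide":[0,0,0.6],"roll":0},{"slide":[0,0,0.5],"roll":0},{"slide":[0,0,0.4],"roll":0},{"slide":[0,0,0.4],"roll":0},{"slide":[0,0,0.4],"roll":0},{"slide":[0,0,0.4],"roll":0},{"slide":[0,0,0],"roll":0},{"slide":[0,0,0],"roll":0}]'
python3 - <<'E'
from h import *
s=manip.sense();R=s["ee_rot"]; print("to go",R.T@(np.array([.397,-.3157,.141])-s["tcp_pos"])/.05)
t=eyes.get_image("top"); c=eyes.get_image("scene")
a=cv2.resize(t["pixels"][160:260,340:440],None,fx=4,fy=4,interpolation=2);b=cv2.resize(c["pixels"][210:310,330:430],None,fx=4,fy=4,interpolation=2)
cv2.imwrite("pics/pregrasp.png",np.hstack([a,b]))
E
```

```text
time: 14.52
tcp_pos: [0.3969, -0.3159, 0.1409]
ee_rot: [[0.247, 0.969, 0.0], [0.969, -0.247, 0.0], [0.0, 0.0, -1.0]]
ft_force: [-0.4, -1.2, 0.1]
width: 0.0855
grip_force: 0.0
to go [ 0.00470353  0.00015553 -0.00179205]
```

View pics/pregrasp.png

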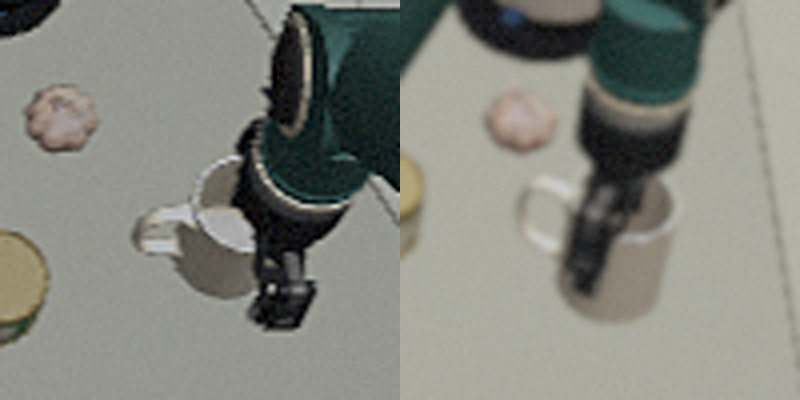

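One finger is inside the mug and one outside, on the front wall as planned. Close and lift.

```bash
python3 -m inch '[{"slide":[0,0,0],"roll":0},{"slide":[0,0,0],"roll":0},{"slide":[0,0,0],"roll":0},{"slide":[0,0,0],"roll":0},{"slide":[0,0,0],"roll":0},{"slide":[0,0,0],"roll":0},{"slide":[0,0,0],"roll":0},{"slide":[0,0,0],"roll":0},{"slide":[0,0,0],"roll":0},{"slide":[0,0,0],"roll":0}]' 0 45
python3 -m inch '[{"slide":[0,0,-0.1],"roll":0},{"slide":[0,0,-0.3],"roll":0},{"slide":[0,0,-0.5],"roll":0},{"slide":[0,0,-0.5],"roll":0},{"slide":[0,0,-0.5],"roll":0},{"slide":[0,0,-0.5],"roll":0},{"slide":[0,0,-0.5],"roll":0},{"slide":[0,0,-0.3],"roll":0},{"slide":[0,0,0],"roll":0},{"slide":[0,0,0],"roll":0},{"slide":[0,0,0],"roll":0}]'
python3 - <<'E'
from h import *
s=manip.sense();print(s["tcp_pos"],s["ft_force"],s["moment"])
t=eyes.get_image("top"); c=eyes.get_image("scene")
u=proj(t,s["tcp_pos"]).astype(int);v=proj(c,s["tcp_pos"]).astype(int);print(u,v)
a=cv2.resize(t["pixels"][u[1]-50:u[1]+50,u[0]-60:u[0]+40],None,fx=4,fy=4,interpolation=2);b=cv2.resize(c["pixels"][v[1]-40:v[1]+60,v[0]-50:v[0]+50],None,fx=4,fy=4,interpolation=2)
cv2.imwrite("pics/lift.png",np.hstack([a,b]))
E
```

```text
time: 15.88
tcp_pos: [0.3973, -0.3157, 0.1412]
ee_rot: [[0.247, 0.969, 0.001], [0.969, -0.247, -0.0], [-0.0, 0.001, -1.0]]
ft_force: [1.7, 1.2, 4.8]
width: 0.0045
grip_force: 58.0
time: 17.25
tcp_pos: [0.3964, -0.3155, 0.2998]
ee_rot: [[0.247, 0.969, -0.002], [0.969, -0.247, 0.001], [0.001, -0.002, -1.0]]
ft_force: [0.2, 0.7, -2.5]
width: 0.0042
grip_force: 58.9
[ 0.39635517 -0.31548675  0.29982774] [ 0.19975234  0.68057301 -2.46056144] [-0.01253826  0.1304494   0.04909043]
[421 193] [391 218]
```

View pics/lift.png

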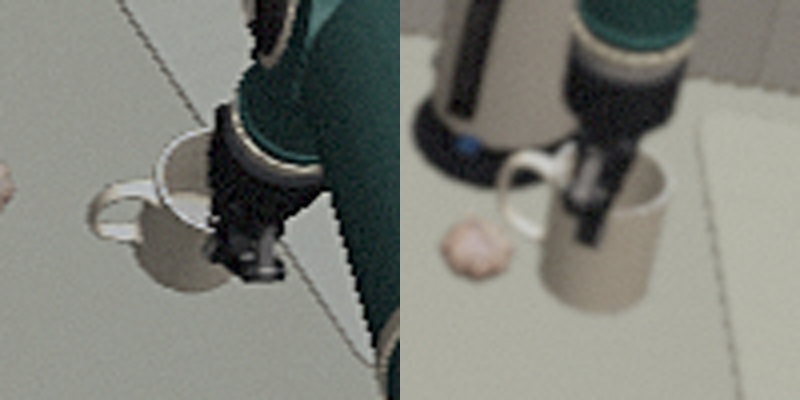

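The mug is lifted cleanly and upright. The handle's outer edge is at about (383.5,197) in top and (365,225.5) in scene, so I'll triangulate it against the tool.

```bash
python3 - <<'E'
from h import *
np.set_printoptions(precision=4,suppress=True)
t=eyes.get_image("top"); c=eyes.get_image("scene"); s=manip.sense(); R=s["ee_rot"]
p,e=tri(t,(421-60+90/4,193-50+213/4),c,(391-50+97/4,218-40+190/4))
print(p,e); C=s["tcp_pos"]+R[:,1]*.0378
v=p-C; print("C",C,"tool comps",R.T@v, "yaw of handle rel tool x", np.degrees(np.arctan2((R.T@v)[1],(R.T@v)[0])))
# top bar middle of handle and junction: lines along handle in top view
for a,b in(((90,213),(155,188)),):
    A=plane(t,(361+a[0]/4,143+a[1]/4),.23);B=plane(t,(361+b[0]/4,143+b[1]/4),.24);print(A,B)
E
```

```text
[ 0.4517 -0.2508  0.2065] 0.000616172416108564
C [ 0.4334 -0.325   0.3004] tool comps [ 0.0764 -0.0005  0.0939] yaw of handle rel tool x -0.36820373627483394
[ 0.443  -0.2427  0.23  ] [ 0.4438 -0.2883  0.24  ]
```

The handle is aligned with tool x to within a degree. I'll roll −14.3°, then move across to just in front of the hook tip, aiming for TCP (0.403, 0.031, 0.301).

```bash
python3 -m inch '[{"slide":[0,0,0],"roll":-0.5},{"slide":[0,0,0],"roll":-0.7},{"slide":[0,0,0],"roll":-0.7},{"slide":[0,0,0],"roll":-0.6},{"slide":[0,0,0],"roll":-0.35},{"slide":[0.2,0,0],"roll":0},{"slide":[0.4,0,0],"roll":0},{"slide":[0.5,0,0],"roll":0},{"slide":[0.5,0,0],"roll":0},{"slide":[0.5,0,0],"roll":0},{"slide":[0.5,0,0],"roll":0},{"slide":[0.5,0,0],"roll":0},{"slide":[0.5,0,0],"roll":0},{"slide":[0.4,0,0],"roll":0},{"slide":[0.3,0,0],"roll":0},{"slide":[0.2,0,0],"roll":0},{"slide":[0,0,0],"roll":0},{"slide":[0,0,0],"roll":0}]'
python3 - <<'E'
from h import *
np.set_printoptions(precision=4,suppress=True)
s=manip.sense();R=s["ee_rot"];print(s["joint_pos"],"to go",R.T@(np.array([.403,.031,.301])-s["tcp_pos"])/.05)
E
```

```text
time: 19.7
tcp_pos: [0.397, -0.0913, 0.3008]
ee_rot: [[0.002, 1.0, -0.0], [1.0, -0.002, -0.0], [-0.0, -0.0, -1.0]]
ft_force: [0.2, -0.0, -1.6]
width: 0.0041
grip_force: 58.9
[ 48.7132   6.7317 -42.2571 121.6753   5.6442  53.4665   3.1854] to go [ 2.4462  0.1152 -0.0037]
```

```bash
python3 -m inch '[{"slide":[0.2,0,0],"roll":0},{"slide":[0.4,0,0],"roll":0},{"slide":[0.5,0,0],"roll":0},{"slide":[0.5,0,0],"roll":0},{"slide":[0.4,0,0],"roll":0},{"slide":[0.3,0,0],"roll":0},{"slide":[0.15,0,0],"roll":0},{"slide":[0,0,0],"roll":0},{"slide":[0,0,0],"roll":0},{"slide":[0,0,0],"roll":0}]'
python3 - <<'E'
from h import *
np.set_printoptions(precision=4,suppress=True)
s=manip.sense();R=s["ee_rot"];print(s["joint_pos"],"to go",R.T@(np.array([.403,.031,.301])-s["tcp_pos"])/.05)
t=eyes.get_image("top"); c=eyes.get_image("scene")
O=s["tcp_pos"]+.0378*R[:,1]+.055*R[:,0]+.083*R[:,2];print("opening",O,proj(t,O),proj(c,O))
u=proj(t,O).astype(int);v=proj(c,O).astype(int);print(u,v)
a=cv2.resize(t["pixels"][u[1]-40:u[1]+40,u[0]-40:u[0]+40],None,fx=5,fy=5,interpolation=2);b=cv2.resize(c["pixels"][v[1]-40:v[1]+40,v[0]-40:v[0]+40],None,fx=5,fy=5,interpolation=2)
cv2.imwrite("pics/pre.png",np.hstack([a,b]))
E
```

```text
time: 20.95
tcp_pos: [0.3972, 0.0312, 0.3008]
ee_rot: [[0.002, 1.0, -0.0], [1.0, -0.002, -0.0], [-0.0, -0.0, -1.0]]
ft_force: [0.1, 0.8, -2.0]
width: 0.0041
grip_force: 58.9
[ 37.9402   6.5257 -48.9421 122.4248   6.1341  53.4421 -14.5984] to go [-0.0037  0.1165 -0.0034]
opening [0.4351 0.0861 0.2178] [268.5822 233.4442] [250.4088 207.5264]
[268 233] [250 207]
```

```bash
python3 -m inch '[{"slide":[0,0.12,0],"roll":0},{"slide":[0,0.16,0],"roll":0},{"slide":[0,0.16,0],"roll":0},{"slide":[0,0,0],"roll":0},{"slide":[0,0,0],"roll":0}]'
python3 -m inch '[{"slide":[0,0.16,0],"roll":0},{"slide":[0,0.16,0],"roll":0},{"slide":[0,0.16,0],"roll":0},{"slide":[0,0.16,0],"roll":0},{"slide":[0,0,0],"roll":0},{"slide":[0,0,0],"roll":0}]'
```

```text
time: 21.68
tcp_pos: [0.419, 0.0318, 0.3007]
ee_rot: [[0.001, 1.0, -0.001], [1.0, -0.001, 0.0], [0.0, -0.001, -1.0]]
ft_force: [-0.4, 0.2, -3.2]
width: 0.0041
grip_force: 58.9
time: 22.42
tcp_pos: [0.4509, 0.0318, 0.3007]
ee_rot: [[0.001, 1.0, -0.001], [1.0, -0.001, 0.0], [0.0, -0.001, -1.0]]
ft_force: [-0.4, 0.3, -3.5]
width: 0.0041
grip_force: 58.9
```

Inserted with no contact. Now lower until the handle meets the rod, expected at TCP z ≈ 0.274.

```bash
python3 -m inch '[{"slide":[0,0,0.15],"roll":0},{"slide":[0,0,0.15],"roll":0},{"slide":[0,0,0.12],"roll":0},{"slide":[0,0,0],"roll":0},{"slide":[0,0,0],"roll":0}]'
python3 -m inch '[{"slide":[0,0,0.05],"roll":0},{"slide":[0,0,0.05],"roll":0},{"slide":[0,0,0],"roll":0},{"slide":[0,0,0],"roll":0}]' - 20
python3 -m inch '[{"slide":[0,0,0.04],"roll":0},{"slide":[0,0,0.04],"roll":0},{"slide":[0,0,0],"roll":0},{"slide":[0,0,0],"roll":0}]'
```

```text
time: 23.05
tcp_pos: [0.4512, 0.0318, 0.2799]
ee_rot: [[0.001, 1.0, 0.0], [1.0, -0.001, 0.0], [0.0, 0.0, -1.0]]
ft_force: [1.0, -0.4, -2.5]
width: 0.0042
grip_force: 59.0
time: 23.55
tcp_pos: [0.4514, 0.0317, 0.2751]
ee_rot: [[0.001, 1.0, 0.001], [1.0, -0.001, -0.0], [-0.0, 0.001, -1.0]]
ft_force: [0.6, -0.6, -0.9]
width: 0.0045
grip_force: 60.3
time: 24.05
tcp_pos: [0.4518, 0.0324, 0.272]
ee_rot: [[0.0, 1.0, 0.002], [1.0, -0.0, 0.0], [0.0, 0.002, -1.0]]
ft_force: [-4.3, -0.4, 11.1]
width: 0.0046
grip_force: 65.5
```

Contact at the expected height. With a lighter grip, I'll lower so the mug pivots about the hook in the pads.

```bash
python3 -m inch '[{"slide":[0,0,0],"roll":0},{"slide":[0,0,0],"roll":0},{"slide":[0,0,0.04],"roll":0},{"slide":[0,0,0.04],"roll":0},{"slide":[0,0,0],"roll":0}]' 0 20
python3 -m inch '[{"slide":[0,0,0.05],"roll":0},{"slide":[0,0,0.05],"roll":0},{"slide":[0,0,0],"roll":0},{"slide":[0,0,0],"roll":0}]'
```

```text
time: 24.68
tcp_pos: [0.4528, 0.0325, 0.2685]
ee_rot: [[0.001, 1.0, 0.005], [1.0, -0.001, 0.001], [0.001, 0.005, -1.0]]
ft_force: [-1.7, -0.5, 11.7]
width: 0.0042
grip_force: 62.9
time: 25.18
tcp_pos: [0.4533, 0.0328, 0.2642]
ee_rot: [[0.001, 1.0, 0.006], [1.0, -0.001, 0.001], [0.001, 0.006, -1.0]]
ft_force: [-2.6, -0.4, 16.7]
width: 0.0042
grip_force: 75.1
```

```bash
python3 -m inch '[{"slide":[0,0,0],"roll":0},{"slide":[0,0,0],"roll":0},{"slide":[0,0,0],"roll":0},{"slide":[0,0,0],"roll":0}]' 0.06 20
python3 - <<'E'
from h import *
s=manip.sense();print(s["moment"],s["ft_force"])
t=eyes.get_image("top"); c=eyes.get_image("scene");u=(268,225);v=(250,207)
a=cv2.resize(t["pixels"][u[1]-50:u[1]+50,u[0]-50:u[0]+50],None,fx=4,fy=4,interpolation=2);b=cv2.resize(c["pixels"][v[1]-50:v[1]+50,v[0]-50:v[0]+50],None,fx=4,fy=4,interpolation=2)
cv2.imwrite("pics/loose.png",np.hstack([a,b]))
E
```

```text
time: 25.68
tcp_pos: [0.4532, 0.0329, 0.2638]
ee_rot: [[0.0, 1.0, 0.006], [1.0, -0.0, 0.001], [0.001, 0.006, -1.0]]
ft_force: [-2.2, 0.4, 11.8]
width: 0.005
grip_force: 45.5
[ 0.90530977 -0.08796887  0.07853848] [-2.22711715  0.41704347 11.81886334]
```

```bash
python3 -m inch '[{"slide":[0,0,0],"roll":0},{"slide":[0,0,0],"roll":0},{"slide":[0,0,0],"roll":0}]' 0.08 20
python3 -m inch '[{"slide":[0,0,0],"roll":0},{"slide":[0,0,0],"roll":0},{"slide":[0,0,0],"roll":0}]' 0.1 20
```

```text
time: 26.15
tcp_pos: [0.4513, 0.0318, 0.2619]
ee_rot: [[0.001, 1.0, 0.0], [1.0, -0.001, 0.0], [0.0, 0.0, -1.0]]
ft_force: [1.3, 0.7, 1.5]
width: 0.0068
grip_force: 8.4
time: 26.52
tcp_pos: [0.4505, 0.0314, 0.2614]
ee_rot: [[0.001, 1.0, -0.002], [1.0, -0.001, -0.0], [-0.0, -0.002, -1.0]]
ft_force: [-1.5, -0.6, -2.2]
width: 0.0086
grip_force: 3.0
```

The wedge has let go and the mug is loosely guided. I'll lower a bit more, then open gradually.

```bash
python3 -m inch '[{"slide":[0,0,0.06],"roll":0},{"slide":[0,0,0.06],"roll":0},{"slide":[0,0,0],"roll":0},{"slide":[0,0,0],"roll":0}]' 0.13 20
python3 -m inch '[{"slide":[0,0,0],"roll":0},{"slide":[0,0,0],"roll":0},{"slide":[0,0,0],"roll":0},{"slide":[0,0,0],"roll":0}]' 0.2 20
python3 - <<'E'
from h import *
s=manip.sense();print(s["moment"],s["ft_force"])
t=eyes.get_image("top"); c=eyes.get_image("scene");u=(268,225);v=(250,207)
a=cv2.resize(t["pixels"][u[1]-50:u[1]+50,u[0]-50:u[0]+50],None,fx=4,fy=4,interpolation=2);b=cv2.resize(c["pixels"][v[1]-50:v[1]+50,v[0]-50:v[0]+50],None,fx=4,fy=4,interpolation=2)
cv2.imwrite("pics/loose2.png",np.hstack([a,b]))
E
```

```text
time: 27.02
tcp_pos: [0.4514, 0.0319, 0.256]
ee_rot: [[0.001, 1.0, 0.001], [1.0, -0.001, 0.0], [0.0, 0.001, -1.0]]
ft_force: [0.1, 0.5, -0.6]
width: 0.0112
grip_force: 0.0
time: 27.52
tcp_pos: [0.4512, 0.0317, 0.2559]
ee_rot: [[0.001, 1.0, 0.0], [1.0, -0.001, -0.0], [-0.0, 0.0, -1.0]]
ft_force: [0.6, -0.5, -0.3]
width: 0.0171
grip_force: 0.0
[-0.05182934 -0.00695184  0.00606092] [ 0.64404945 -0.51861974 -0.25106017]
```

Force on the tool is zero, so the mug has swung free. Withdraw up, then away to the right and front, and look.

```bash
python3 -m inch '[{"slide":[-0.05,0,-0.1],"roll":0},{"slide":[-0.1,0,-0.2],"roll":0},{"slide":[0,0,-0.3],"roll":0},{"slide":[0,0,-0.4],"roll":0},{"slide":[0,0,-0.4],"roll":0},{"slide":[0,0,-0.4],"roll":0},{"slide":[0,0,-0.3],"roll":0},{"slide":[0,0,0],"roll":0}]'
python3 -m inch '[{"slide":[-0.3,0,0],"roll":0},{"slide":[-0.6,0,0],"roll":0},{"slide":[-0.7,0,0],"roll":0},{"slide":[-0.7,0,0],"roll":0},{"slide":[-0.7,0,0],"roll":0},{"slide":[-0.7,0,0],"roll":0},{"slide":[-0.7,0,0],"roll":0},{"slide":[-0.7,0,0],"roll":0},{"slide":[-0.7,0,0],"roll":0},{"slide":[-0.5,0,0],"roll":0},{"slide":[-0.2,0,0],"roll":0},{"slide":[0,0,0],"roll":0},{"slide":[0,0,0],"roll":0}]'
python3 - <<'E'
from h import *
t=eyes.get_image("top"); c=eyes.get_image("scene")
a=cv2.resize(t["pixels"][130:280,180:380],None,fx=4,fy=4,interpolation=2)
cv2.imwrite("pics/final.png",a)
E
```

```text
time: 28.62
tcp_pos: [0.4516, 0.0243, 0.3622]
ee_rot: [[0.001, 1.0, 0.003], [1.0, -0.001, -0.001], [-0.001, 0.003, -1.0]]
ft_force: [0.6, 0.0, -0.1]
width: 0.0168
grip_force: 0.0
time: 30.25
tcp_pos: [0.4512, -0.2994, 0.3609]
ee_rot: [[-0.001, 1.0, 0.0], [1.0, 0.001, 0.0], [0.0, 0.0, -1.0]]
ft_force: [-0.7, 0.6, -0.2]
width: 0.0169
grip_force: 0.0
```

View pics/final.png

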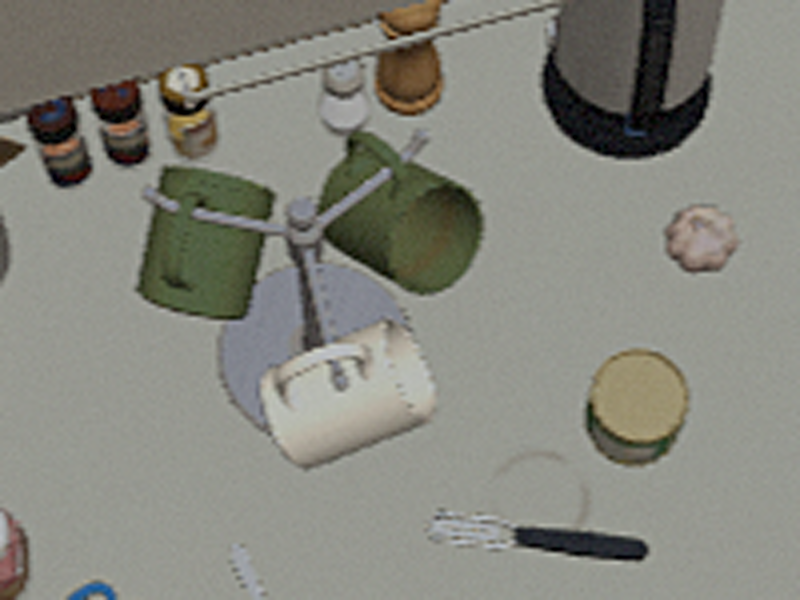

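The white mug hangs by its handle on the forward hook, with the tip at about (265,225) as before. Both green mugs still hang, and the tin, garlic and peeler are undisturbed.

```bash
python3 -c "
from workcell import finish_job
print(finish_job())"
```

```text
the job is handed in; nothing more can be done
None
```

The head is turned so the empty hook points at the front edge (about 178° against 180°), the white mug hangs on it by its handle, both green mugs still hang, and the job was handed in at about 30 s.

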